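# Find the weak spring and mark it

## Task

With the closed fingertips, press down the round caps of the three spring stands one after another, working from the robot's left to its right, each by about 10 mm, to feel which spring is the softest. Then push the tag of the softest stand all the way down, leave the other two tags up as they are, and move clear. Only press: pull no tag up, and do not move or pick up the other things on the bench.

Things in the scene. Friction and masses are not known exactly. Their poses are not given: they have to be found in the camera images.
- stand_left: spring stand bolted to the bench, the robot's left one of three in a row across the bench (left is +y); base plate 130 x 70 x 16 mm; origin at the centre of its underside, on the table; z up; its x axis runs along the length of the base, from the tag (centre 37 mm to -x, the end nearer the robot) to the round cap (centre 37 mm to +x). The three stands look exactly alike; the springs are different each time, dealt out at random
- cap_left_top (a point): centre of the flat top of the released round steel cap on stand_left (this point does not move with the cap): cap 44 mm across, upright sided, top 75 mm above the table; it slides straight down up to 18 mm on a coil spring and comes back by itself. Pressed 10 mm it pushes back up with about 4 N on the softest of the three stands, about 10 N on another and about 16 N on the stiffest
- tag_left_top (a point): centre of the flat top of the tag of stand_left (moves with the tag): a rectangular aluminium plate 26 (along the stand) x 32 x 5 mm on a thin stem, top 50 mm above the table at the start, 36 mm when fully down; 74 mm from the centre of the cap
- tag_left (a joint): height setting of the tag of stand_left, m: 0 as it starts (up), grows as it is pushed down, 0.014 fully down at its stop, negative if pulled up; friction (about 3 N) keeps it where it is left
- stand_middle: spring stand bolted to the bench, the robot's middle one of three in a row across the bench (left is +y); base plate 130 x 70 x 16 mm; origin at the centre of its underside, on the table; z up; its x axis runs along the length of the base, from the tag (centre 37 mm to -x, the end nearer the robot) to the round cap (centre 37 mm to +x). The three stands look exactly alike; the springs are different each time, dealt out at random
- cap_middle_top (a point): centre of the flat top of the released round steel cap on stand_middle (this point does not move with the cap): cap 44 mm across, upright sided, top 75 mm above the table; it slides straight down up to 18 mm on a coil spring and comes back by itself. Pressed 10 mm it pushes back up with about 4 N on the softest of the three stands, about 10 N on another and about 16 N on the stiffest
- tag_middle_top (a point): centre of the flat top of the tag of stand_middle (moves with the tag): a rectangular aluminium plate 26 (along the stand) x 32 x 5 mm on a thin stem, top 50 mm above the table at the start, 36 mm when fully down; 74 mm from the centre of the cap
- tag_middle (a joint): height setting of the tag of stand_middle, m: 0 as it starts (up), grows as it is pushed down, 0.014 fully down at its stop, negative if pulled up; friction (about 3 N) keeps it where it is left
- stand_right: spring stand bolted to the bench, the robot's right one of three in a row across the bench (left is +y); base plate 130 x 70 x 16 mm; origin at the centre of its underside, on the table; z up; its x axis runs along the length of the base, from the tag (centre 37 mm to -x, the end nearer the robot) to the round cap (centre 37 mm to +x). The three stands look exactly alike; the springs are different each time, dealt out at random
- cap_right_top (a point): centre of the flat top of the released round steel cap on stand_right (this point does not move with the cap): cap 44 mm across, upright sided, top 75 mm above the table; it slides straight down up to 18 mm on a coil spring and comes back by itself. Pressed 10 mm it pushes back up with about 4 N on the softest of the three stands, about 10 N on another and about 16 N on the stiffest
- tag_right_top (a point): centre of the flat top of the tag of stand_right (moves with the tag): a rectangular aluminium plate 26 (along the stand) x 32 x 5 mm on a thin stem, top 50 mm above the table at the start, 36 mm when fully down; 74 mm from the centre of the cap
- tag_right (a joint): height setting of the tag of stand_right, m: 0 as it starts (up), grows as it is pushed down, 0.014 fully down at its stop, negative if pulled up; friction (about 3 N) keeps it where it is left
- loose_spring: bystander: loose coil spring standing on end, 27 mm across, 36 mm tall, beyond the cap end of a stand; origin at the centre of its underside
- socket: bystander: steel wrench socket standing on end, 24 mm across, 34 mm tall, beyond the cap end of a stand; origin at the centre of its underside
- valve: bystander: small dark engine valve standing on its 28 mm head, 38 mm tall, beyond the cap end of a stand; origin at the centre of its underside
- spanner: bystander: steel spanner lying flat to the robot's left of the stands
- screwdriver: bystander: screwdriver lying to the robot's right of the stands
- jar: bystander: clear jar 56 mm across, 70 mm tall, left of the stands; origin at the centre of its underside
- tin: bystander: tin 66 mm across, 100 mm tall, right of the stands; origin at the centre of its underside
There are look-alikes about, which are no part of the job. What is shaped like the stand_left but green or red is not meant.

How it is judged:
By the outcome, as a careful person would: the job done as asked, in the order asked, and still so for the second after the job is handed in, with the robot touching nothing.
It also fails if it takes over 50 s, if anything falls off the work surface, if the arm or the gripper's body presses on something with over 40 N, if the wrist force passes 120 N, or if a joint passes its speed limit or range.

## Robot

A 6-joint arm with a two-finger parallel gripper is mounted at the origin on the work surface. World frame = base frame: x ahead of the robot, y to its left, z up, the work surface at z = 0. Lengths are in m, angles in rad, forces in N, time in s.
With the tool pointing down it reaches from about 0.25 to 0.725 m from the base axis. Payload 4 kg.
Tool frame: the origin (TCP) lies on the centre line of the jaws, within the pads' length; the fingertips stand 22 mm ahead of it and the grasp point (between the pads) lies 3 mm ahead of it; z points along the fingers, y is the line along which they close (so a half turn about z gives the same grasp; the last joint's range is limited). The gripper opens to 85 mm and grips with 20 to 120 N. Pads are 22 mm wide; open, the fingers measure 114 mm over their backs; the gripper's body (76 mm by 85 mm) begins 54 mm behind the grasp point. The pads swing forward as they close: fully open they stand 13 mm farther back than shut.
Start: joints at [-1.334, 0.241, 0.005, 1.335, 0, 1.571], TCP at [0.117, -0.486, 0.253] pointing down, gripper open.
Joint ranges: [-2.72, 2.72], [-1.05, 1.87], [-1.09, 1.28], [-1.99, 2.15], [-1.42, 1.44], [-3.14, 3.14]. Speed limits (rad/s): [2.79, 2.79, 3.14, 3.14, 3.14, 3.14].

## Interface

Orientations are given as a unit quaternion [x, y, z, w].
In Python, from workcell import bot gives the robot as it stands.
- The arm moves only by the shell command python3 -m inch 'ROWS'. ROWS is JSON, one flat list of numbers, 7 for each row, row after row: the shift along the world's x, y, z in mm, then the turn, a rotation vector about the world's x, y, z in rad, then the opening in per cent of the stroke, from 0 (shut) to 100 (fully open). A call has 1 to 8 rows; each row is the pose to reach, as a shift and turn from the pose commanded when the call began; what a row does not reach only later rows make up. A row lasts 1/12 s, in which the tool goes at most 41.7 mm and 7.16 degrees, less where a joint would pass 70% of its speed; a pose out of reach is approached as far as the arm can. A call with a gripper value outside its range is refused whole. The fingers move at their own pace and stop on an object; the grip force is fixed at half the most. Time passes only in rows, so rows that repeat a pose let the fingers close. It gives the time, the measured TCP pose, the force, the opening and the grip force at its end, in the units of the state.
- bot.get_obs(): the state, without advancing time (a new reading comes with each control period).
- bot.camera(name): name is "side" or "top" or "wrist"; returns the picture (420x560x3 uint8, blue, green, red); there is no depth.
- bot.camera_info(name): a dict with "intrinsics" (3x3 intrinsics, pixels), "camera_from_world" (4x4, takes a point from world to camera coordinates); the wrist camera has in their place "hand_eye" (4x4, takes a point from camera to tool coordinates, whose origin is the TCP and whose axes are the flange's). Camera axes: x right, y down, z forward; pixel columns grow to the right and rows downward; lengths in m; the calibration is good to about 2 mm. A picture is of the moment at which its call begins: read the wrist's pose just before it. camera_info takes no time and is no camera call.
- bot.job_done(): hands the job in; it is judged then, once.
Trained networks look in the newest picture that a camera, given by its name, has taken for a name from the list of things; names that differ only in an ending like _2 or _b are one class to them, and where a whole thing is asked for, a point or a joint stands for the part that bears it (a point fixed in the world has none). Each returns a list of dicts, best first, with "confidence" (0 to 1); they miss things now and then, are a little off and sometimes report something else, mostly with a low value. They report only what shows in the picture. A call takes as long as a camera call. They do not tell look-alikes from the thing itself.
- bot.silhouettes(camera, target): "mask" (420x560 bool, what is visible of it) and "uv" ([column, row] in pixels, amid what is visible of it).
- bot.spot_point(camera, target): "uv" ([column, row] in pixels: a listed point, or the origin of a listed thing).
The state is a dict: "clock": time; "joint_pos": joint angles; "joint_vel": joint speeds; "tau": joint torques, N m; "eef_pos": TCP position; "tool_rot": TCP orientation; "ft_force": force on the tool from outside, world axes, zero at the start; "ft_torque": the same for the moment, N m; "grip_width": finger opening in m; "grasp_force": force on a finger pad.
Only numpy, scipy, OpenCV 4.12 (cv2) and the standard library are available. Lean on these libraries where they do the work, as an engineer would, in place of code of your own. Each camera call takes 0.05 s, during which the arm holds its last target. There are 200 camera calls.

## Working session

There is one attempt and no reset: what is moved stays moved. The work goes in short steps, Python scripts to look and compute and a shell command to move; the robot and the scene stay as the last step left them, time stands still between calls to the robot, and variables do not carry over. Pictures are saved under pics/ and viewed, at most 10 in all, crops included, and the job is handed in when it is done.

```bash
mkdir -p pics; cat > h.py <<'E'
import numpy as np,cv2
from workcell import bot
def ray(cam,uv,z):
    i=bot.camera_info(cam);K=np.array(i["intrinsics"]);T=np.array(i["camera_from_world"])
    R,t=T[:3,:3],T[:3,3];d=R.T@np.linalg.inv(K)@np.array([*uv,1.]);o=-R.T@t
    return o+d*(z-o[2])/d[2]
E
python3 - <<'E'
from h import *
o=bot.get_obs();print(o["clock"],o["eef_pos"],o["tool_rot"],o["ft_force"],o["grip_width"])
for c in("top","side"):
    im=bot.camera(c);cv2.imwrite(f"pics/{c}0.png",im)
    for s in("left","middle","right"):
        for n,z in((f"cap_{s}_top",.075),(f"tag_{s}_top",.05)):
            for r in bot.spot_point(c,n)[:4]:print(c,n,np.round(r["uv"]),round(r["confidence"],2),np.round(ray(c,r["uv"],z),4))
E
```

```text
0.0 [ 0.11715014 -0.48548113  0.25240084] [ 9.93000925e-01  1.18101928e-01 -1.20306132e-04 -1.04055919e-03] [0.13453253 0.53621991 0.21262438] 0.08551157047697713
top cap_left_top [209. 241.] 0.87 [0.4457 0.2392 0.075 ]
top cap_left_top [207. 193.] 0.68 [0.6097 0.2469 0.075 ]
top cap_left_top [298. 257.] 0.56 [ 0.3838 -0.0554  0.075 ]
top cap_left_top [345. 184.] 0.52 [ 0.629  -0.2241  0.075 ]
top tag_left_top [221. 261.] 0.54 [0.3802 0.2024 0.05  ]
top tag_left_top [210. 212.] 0.5 [0.5495 0.2436 0.05  ]
top tag_left_top [303. 277.] 0.44 [ 0.3193 -0.0697  0.05  ]
top cap_middle_top [278. 188.] 0.61 [0.6206 0.0075 0.075 ]
top tag_middle_top [278. 216.] 0.59 [0.5294 0.0067 0.05  ]
top cap_right_top [352. 200.] 0.56 [ 0.571  -0.2445  0.075 ]
top tag_right_top [351. 222.] 0.42 [ 0.5003 -0.2419  0.05  ]
top tag_right_top [280. 206.] 0.32 [0.5619 0.0021 0.05  ]
side cap_left_top [326. 212.] 0.82 [ 0.3872 -0.0421  0.075 ]
side cap_left_top [217. 279.] 0.62 [0.619  0.2495 0.075 ]
side cap_left_top [297. 284.] 0.61 [0.4419 0.2466 0.075 ]
side tag_left_top [252. 287.] 0.6 [0.5432 0.24   0.05  ]
side tag_left_top [327. 280.] 0.52 [0.3774 0.2024 0.05  ]
side tag_left_top [349. 216.] 0.49 [ 0.3215 -0.0659  0.05  ]
side cap_middle_top [242. 217.] 0.7 [0.6117 0.006  0.075 ]
side cap_middle_top [234. 300.] 0.3 [0.569  0.3083 0.075 ]
side tag_middle_top [267. 175.] 0.58 [ 0.5834 -0.2799  0.05  ]
side tag_middle_top [271. 227.] 0.38 [0.5325 0.0093 0.05  ]
side cap_right_top [267. 175.] 0.67 [ 0.5764 -0.2341  0.075 ]
side tag_right_top [292. 183.] 0.63 [ 0.4983 -0.2377  0.05  ]
```

View pics/top0.png

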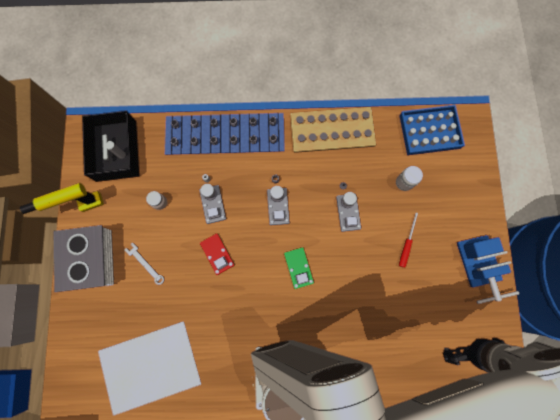

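View pics/side0.png

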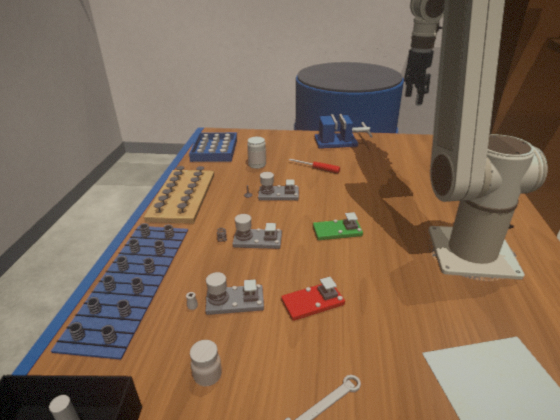

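Candidates in the top picture: grey stands at (210,200), (278,205) and (349,210); the look-alikes are red at (217,253) and green at (299,267). The grey ones match the description. I'll check them in one close crop and measure from the masks.

```bash
python3 - <<'E'
from h import *
im=cv2.imread("pics/top0.png");cv2.imwrite("pics/crop.png",cv2.resize(im[165:290,180:380],None,fx=4,fy=4,interpolation=cv2.INTER_CUBIC))
i=bot.camera_info("wrist");print(np.round(i["hand_eye"],3),np.round(i["intrinsics"],0))
E
```

```text
[[-0.001 -0.945 -0.328  0.084]
 [ 1.    -0.001 -0.001  0.   ]
 [ 0.001 -0.328  0.945 -0.119]
 [ 0.     0.     0.     1.   ]] [[316.   0. 284.]
 [  0. 316. 206.]
 [  0.   0.   1.]]
```

View pics/crop.png

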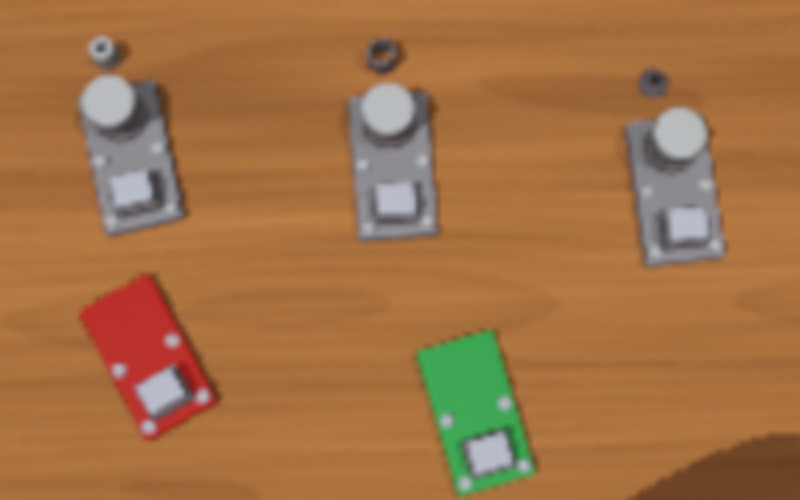

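```bash
python3 -m inch '[480,735,0,0,0,1.334,0, 480,735,0,0,0,1.334,0, 480,735,0,0,0,1.334,0, 480,735,0,0,0,1.334,0, 480,735,0,0,0,1.334,0, 480,735,0,0,0,1.334,0, 480,735,0,0,0,1.334,0, 480,735,0,0,0,1.334,0]'
```

```text
clock: 1.37
eef_pos: [0.3001, -0.2053, 0.2537]
tool_rot: [0.813, 0.582, 0.0, 0.001]
ft_force: [1.6, -1.0, -0.0]
grip_width: -0.0002
grasp_force: 0.0
```

The crop shows three grey stands, with caps at crop pixels (108,102), (388,108) and (680,134) and the tags below them. The red and green boards have no caps. I'll carry on to the left stand.

```bash
python3 -m inch '[290,410,0,0,0,0.333,0, 290,410,0,0,0,0.333,0, 290,410,0,0,0,0.333,0, 290,410,0,0,0,0.333,0, 290,410,0,0,0,0.333,0, 290,410,0,0,0,0.333,0, 290,410,0,0,0,0.333,0, 290,410,0,0,0,0.333,0]'
```

```text
clock: 2.03
eef_pos: [0.4929, 0.0673, 0.2535]
tool_rot: [0.707, 0.707, 0.0, 0.0]
ft_force: [0.7, -0.7, 0.6]
grip_width: 0.0001
grasp_force: 0.0
```

```bash
cat >> h.py <<'E'
from scipy.spatial.transform import Rotation as Ro
def wray(uv,z,o):
    i=bot.camera_info("wrist");K=np.array(i["intrinsics"]);H=np.array(i["hand_eye"])
    R=Ro.from_quat(o["tool_rot"]).as_matrix();c=R@H[:3,3]+o["eef_pos"];d=R@H[:3,:3]@np.linalg.inv(K)@np.array([*uv,1.])
    return c+d*(z-c[2])/d[2]
def look(fn):
    o=bot.get_obs();im=bot.camera("wrist");cv2.imwrite(f"pics/{fn}.png",im)
    print(o["clock"],np.round(o["eef_pos"],4),np.round(o["ft_force"],2),np.round(o["joint_pos"],2))
    for n,z in(("cap_left_top",.075),("tag_left_top",.05)):
        for r in bot.spot_point("wrist",n)[:5]:print(n,np.round(r["uv"]),round(r["confidence"],2),np.round(wray(r["uv"],z,o),4))
E
python3 -c "from h import *;look('w1')"
```

```text
2.0333 [0.4929 0.0673 0.2535] [ 0.72 -0.65  0.64] [ 0.14  0.24 -0.    1.33 -0.    1.71]
cap_left_top [190. 291.] 0.6 [ 0.3884 -0.0493  0.075 ]
tag_left_top [157.  29.] 0.71 [0.3775 0.2103 0.05  ]
tag_left_top [137. 288.] 0.66 [ 0.3181 -0.0628  0.05  ]
```

View pics/w1.png

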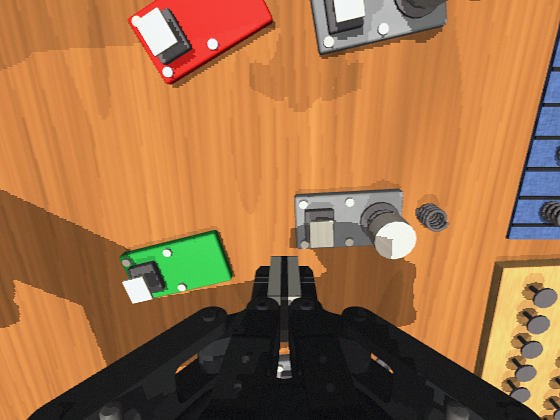

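The wrist view shows the middle stand with its cap top near (396,241) and its tag near (322,233). I'll look again above the left stand.

```bash
python3 -m inch '[85,205,-20,0,0,0,0, 85,205,-20,0,0,0,0, 85,205,-20,0,0,0,0, 85,205,-20,0,0,0,0, 85,205,-20,0,0,0,0, 85,205,-20,0,0,0,0, 85,205,-20,0,0,0,0]'; python3 -c "
from h import *
o=dict(eef_pos=np.array([.4929,.0673,.2535]),tool_rot=[.7071,.7071,0,0])
print(wray((396,241),.075,o),wray((322,233),.05,o))
look('w2')"
```

```text
clock: 2.77
eef_pos: [0.5772, 0.2724, 0.2317]
tool_rot: [0.706, 0.708, -0.001, -0.0]
ft_force: [-1.1, -0.3, -0.4]
grip_width: 0.0
grasp_force: 0.0
[0.60825024 0.01062332 0.075     ] [0.5345092  0.00866403 0.05      ]
2.7667 [0.5772 0.2724 0.2317] [-1.06 -0.34 -0.37] [0.44 0.53 0.38 1.42 0.   2.01]
cap_left_top [140. 223.] 0.61 [0.4407 0.2446 0.075 ]
tag_left_top [258. 225.] 0.8 [0.5498 0.2328 0.05  ]
tag_left_top [ 94. 245.] 0.69 [0.3761 0.2095 0.05  ]
tag_left_top [280. 360.] 0.19 [0.5713 0.0555 0.05  ]
```

View pics/w2.png

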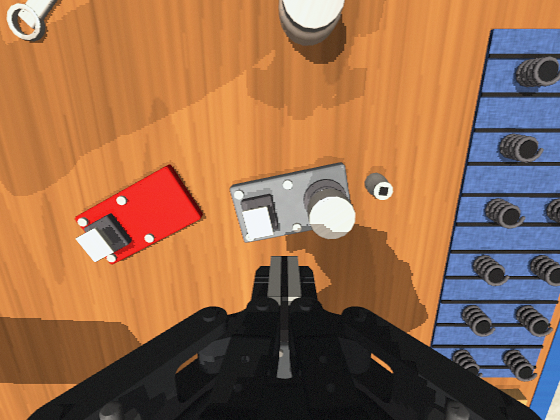

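The left stand has its cap top at (331,217) and its tag top at (258,222).

```bash
python3 -c "
from h import *
o=bot.get_obs()
a,b=wray((331,217),.075,o),wray((258,222),.05,o);print(o['eef_pos'],a,b,np.linalg.norm((a-b)[:2]),(a-o['eef_pos'])*1000)"
```

```text
[0.57664912 0.26847362 0.23339049] [0.61998352 0.24597189 0.075     ] [0.54892607 0.23104534 0.05      ] 0.07260828969857964 [  43.33440355  -22.50173042 -158.39048725]
```

```bash
python3 -m inch '[25,-13,-20,0,0,0,0, 43,-23,-50,0,0,0,0, 43,-23,-85,0,0,0,0, 43,-23,-115,0,0,0,0, 43,-23,-125,0,0,0,0, 43,-23,-125,0,0,0,0, 43,-23,-125,0,0,0,0,43,-23,-125,0,0,0,0]'
```

```text
clock: 3.58
eef_pos: [0.6215, 0.2473, 0.1115]
tool_rot: [0.708, 0.707, 0.002, 0.001]
ft_force: [0.7, -0.1, 1.6]
grip_width: 0.0002
grasp_force: 0.0
```

```bash
python3 -c "from h import *;look('w3')"
```

```text
3.5833 [0.6215 0.2473 0.1115] [ 0.66 -0.06  1.57] [ 0.38  0.66  0.28  1.19 -0.    1.95]
tag_left_top [176. 259.] 0.72 [0.5516 0.2341 0.05  ]
```

View pics/w3.png

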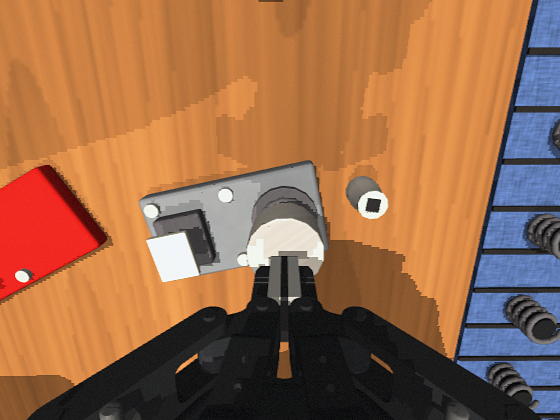

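```bash
python3 - <<'E'
from h import *
i=0
for k in range(4):
    bot.camera("wrist");o=bot.get_obs();print(o["clock"],np.round(o["eef_pos"],4),np.round(o["ft_force"],2))
E
```

```text
3.7833 [0.6211 0.2478 0.1107] [-0.12  0.68 -0.33]
3.8333 [0.6208 0.2477 0.1101] [-0.08 -0.9   0.17]
3.8833 [0.6205 0.2476 0.1096] [-0.49 -0.59  0.36]
3.9333 [0.6203 0.2475 0.1092] [ 0.07 -0.41  0.35]
```

The fingertips are over the cap, so I'll press.

```bash
python3 -m inch '[0,0,-8,0,0,0,0, 0,0,-12,0,0,0,0, 0,0,-16,0,0,0,0, 0,0,-16,0,0,0,0, 0,0,-16,0,0,0,0, 0,0,-16,0,0,0,0]';python3 -m inch '[0,0,-5,0,0,0,0, 0,0,-5,0,0,0,0, 0,0,-5,0,0,0,0, 0,0,-5,0,0,0,0, 0,0,-5,0,0,0,0, 0,0,-5,0,0,0,0]'; python3 - <<'E'
from h import *
for k in range(5):
    bot.camera("wrist");o=bot.get_obs();print(o["clock"],np.round(o["eef_pos"],4),np.round(o["ft_force"],2))
E
```

```text
clock: 4.43
eef_pos: [0.6202, 0.2474, 0.0929]
tool_rot: [0.707, 0.707, 0.0, 0.0]
ft_force: [-1.9, -0.4, 5.5]
grip_width: 0.0003
grasp_force: 2.9
clock: 4.93
eef_pos: [0.6203, 0.2474, 0.0889]
tool_rot: [0.707, 0.707, 0.001, 0.0]
ft_force: [-2.2, -0.1, 8.9]
grip_width: -0.0001
grasp_force: 4.4
4.9833 [0.6203 0.2474 0.0889] [-1.43 -1.    9.01]
5.0333 [0.6203 0.2474 0.0889] [-2.49 -0.49  9.3 ]
5.0833 [0.6203 0.2474 0.0888] [-2.98 -0.6   8.53]
5.1333 [0.6203 0.2474 0.0889] [-2.09 -0.84  8.45]
5.1833 [0.6203 0.2474 0.0888] [-1.51 -1.23  9.08]
```

```bash
python3 -m inch '[0,0,-1.5,0,0,0,0, 0,0,-1.5,0,0,0,0, 0,0,-1.5,0,0,0,0, 0,0,-1.5,0,0,0,0]';python3 -m inch '[0,0,40,0,0,0,0, 0,0,70,0,0,0,0, -12,-195,70,0,0,0,0, -12,-195,70,0,0,0,0, -12,-195,70,0,0,0,0, -12,-195,70,0,0,0,0, -12,-195,70,0,0,0,0, -12,-195,70,0,0,0,0]';python3 -m inch '[0,0,0,0,0,0,0,0,0,0,0,0,0,0]'; python3 -c "from h import *;look('w4')"
```

```text
clock: 5.52
eef_pos: [0.6203, 0.2474, 0.0876]
tool_rot: [0.707, 0.707, 0.001, 0.0]
ft_force: [-3.4, -0.6, 9.9]
grip_width: 0.0001
grasp_force: 4.9
clock: 6.18
eef_pos: [0.607, 0.0462, 0.1552]
tool_rot: [0.71, 0.704, -0.002, 0.0]
ft_force: [-0.2, -0.2, -0.5]
grip_width: -0.0001
grasp_force: 0.0
clock: 6.35
eef_pos: [0.6079, 0.0524, 0.1553]
tool_rot: [0.708, 0.707, -0.0, -0.0]
ft_force: [0.1, -0.2, 0.8]
grip_width: -0.0
grasp_force: 0.0
6.35 [0.6079 0.0524 0.1553] [ 0.12 -0.23  0.79] [0.09 0.51 0.15 1.21 0.   1.66]
cap_left_top [  9. 344.] 0.75 [ 0.3901 -0.0465  0.075 ]
tag_left_top [348. 236.] 0.19 [0.6567 0.0352 0.05  ]
```

View pics/w4.png

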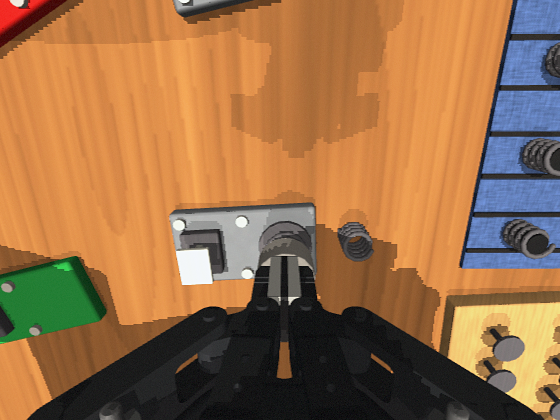

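The middle stand shows its tag at (194,267); the cap is partly hidden behind the fingers at about (285,255).

```bash
python3 -c "
from h import *
o=bot.get_obs();print(wray((194,267),.05,o),wray((352,240),.03,o)); a=wray((170,212),.016,o);b=wray((314,204),.016,o);print(a,b)"
python3 -m inch '[0,-42,-25,0,0,0,0, 0,-42,-45,0,0,0,0, 0,-42,-45,0,0,0,0, 0,-42,-60,0,0,0,0, 0,-42,-63,0,0,0,0, 0,-42,-63,0,0,0,0, 0,-42,-63,0,0,0,0]'
python3 -m inch '[0,0,-7,0,0,0,0, 0,0,-7,0,0,0,0, 0,0,-7,0,0,0,0, 0,0,-7,0,0,0,0]'
```

```text
[0.53478978 0.00877799 0.05      ] [0.6651207 0.0233047 0.03     ]
[0.50795753 0.0435089  0.016     ] [0.63320547 0.05088259 0.016     ]
clock: 7.08
eef_pos: [0.6088, 0.0114, 0.095]
tool_rot: [0.707, 0.707, 0.0, 0.001]
ft_force: [-1.7, -1.9, 7.4]
grip_width: -0.0003
grasp_force: 3.3
clock: 7.42
eef_pos: [0.6091, 0.0115, 0.0897]
tool_rot: [0.707, 0.707, 0.001, 0.001]
ft_force: [-2.8, -1.5, 13.2]
grip_width: -0.0002
grasp_force: 6.4
```

```bash
python3 -m inch '[0,0,-2.5,0,0,0,0, 0,0,-2.5,0,0,0,0, 0,0,-2.5,0,0,0,0, 0,0,-2.5,0,0,0,0, 0,0,-2.5,0,0,0,0, 0,0,-2.5,0,0,0,0]';python3 -m inch '[0,0,40,0,0,0,0, 0,0,70,0,0,0,0, -35,-190,70,0,0,0,0, -35,-190,70,0,0,0,0, -35,-190,70,0,0,0,0, -35,-190,70,0,0,0,0, -35,-190,70,0,0,0,0, -35,-190,70,0,0,0,0]';python3 -m inch '[0,0,0,0,0,0,0,0,0,0,0,0,0,0]'; python3 -c "from h import *;look('w5')"
```

```text
clock: 7.92
eef_pos: [0.6092, 0.0114, 0.0878]
tool_rot: [0.707, 0.707, 0.001, 0.002]
ft_force: [-5.0, -2.4, 14.5]
grip_width: 0.0002
grasp_force: 7.5
clock: 8.58
eef_pos: [0.5725, -0.1838, 0.1545]
tool_rot: [0.709, 0.705, -0.0, 0.001]
ft_force: [0.3, 0.3, 0.2]
grip_width: 0.0003
grasp_force: 0.0
clock: 8.75
eef_pos: [0.5735, -0.1785, 0.1539]
tool_rot: [0.707, 0.707, 0.0, -0.0]
ft_force: [-1.0, 0.0, -0.0]
grip_width: 0.0003
grasp_force: 0.0
8.75 [ 0.5735 -0.1785  0.1539] [-1.01  0.03 -0.03] [-0.3   0.49  0.11  1.19  0.    1.27]
```

View pics/w5.png

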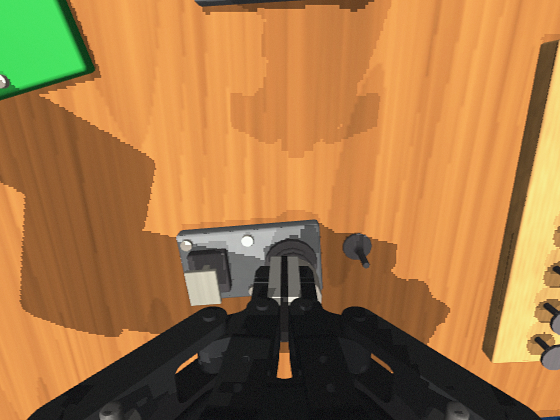

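The right stand shows its tag at (202,288); the far base edge runs from (178,234) to (317,220), and the cap is behind the fingers.

```bash
python3 -c "
from h import *
o=bot.get_obs();t=wray((202,288),.05,o); a=wray((178,234),.016,o);b=wray((317,220),.016,o);u=(b-a)/np.linalg.norm(b-a);print(t,np.linalg.norm(b-a),u,t+.074*u)"

```

```text
[ 0.50579273 -0.24127264  0.05      ] 0.1234515654455376 [0.9940939  0.10852336 0.        ] [ 0.57935567 -0.23324191  0.05      ]
```

```bash

python3 -m inch '[2,-28,-15,0,0,0,0, 4,-56,-35,0,0,0,0, 4,-56,-45,0,0,0,0, 4,-56,-55,0,0,0,0, 4,-56,-62,0,0,0,0, 4,-56,-62,0,0,0,0, 4,-56,-62,0,0,0,0, 4,-56,-62,0,0,0,0]'
python3 -m inch '[0,0,-5,0,0,0,0, 0,0,-5,0,0,0,0, 0,0,-5,0,0,0,0, 0,0,-5,0,0,0,0, 0,0,-5,0,0,0,0]'; python3 - <<'E'
from h import *
for k in range(4):
    bot.camera("wrist");o=bot.get_obs();print(o["clock"],np.round(o["eef_pos"],4),np.round(o["ft_force"],2))
E
```

```text
clock: 9.57
eef_pos: [0.5773, -0.2347, 0.0923]
tool_rot: [0.707, 0.707, 0.0, 0.0]
ft_force: [-1.6, 0.6, 2.4]
grip_width: -0.0002
grasp_force: 1.1
clock: 9.98
eef_pos: [0.5779, -0.2354, 0.0869]
tool_rot: [0.707, 0.707, 0.001, 0.0]
ft_force: [0.8, 1.8, 4.6]
grip_width: 0.0001
grasp_force: 1.9
10.0333 [ 0.5778 -0.2355  0.0869] [2.64 2.01 4.56]
10.0833 [ 0.5777 -0.2356  0.0868] [-0.21  3.18  4.3 ]
10.1333 [ 0.5777 -0.2357  0.0867] [1.98 2.16 2.6 ]
10.1833 [ 0.5776 -0.2358  0.0867] [1.77 2.72 3.33]
```

Left gave about 10 N, middle about 15 N and right about 4 N at roughly 10 mm, so the right stand is the softest. Next I'll push its tag down.

```bash

python3 -m inch '[0,0,35,0,0,0,0, 0,0,55,0,0,0,0, -40,-3,55,0,0,0,0, -75,-6,55,0,0,0,0, -75,-6,30,0,0,0,0, -75,-6,5,0,0,0,0, -75,-6,-5,0,0,0,0, -75,-6,-5,0,0,0,0]'
python3 -m inch '[0,0,0,0,0,0,0,0,0,0,0,0,0,0]'
```

```text
clock: 10.85
eef_pos: [0.499, -0.2412, 0.0779]
tool_rot: [0.708, 0.706, -0.002, -0.003]
ft_force: [0.1, 0.4, 0.1]
grip_width: -0.0001
grasp_force: 0.0
clock: 11.02
eef_pos: [0.5029, -0.2423, 0.082]
tool_rot: [0.707, 0.707, -0.0, 0.001]
ft_force: [0.3, -0.1, 0.3]
grip_width: 0.0
grasp_force: 0.0
```

```bash

python3 -m inch '[0,0,-7,0,0,0,0, 0,0,-13,0,0,0,0, 0,0,-18,0,0,0,0, 0,0,-22,0,0,0,0, 0,0,-22,0,0,0,0, 0,0,-22,0,0,0,0, 0,0,-22,0,0,0,0]'
python3 -m inch '[0,0,-3,0,0,0,0,0,0,-3,0,0,0,0,0,0,-3,0,0,0,0,0,0,-3,0,0,0,0]'
```

```text
clock: 11.6
eef_pos: [0.5013, -0.2414, 0.0589]
tool_rot: [0.707, 0.707, -0.0, -0.001]
ft_force: [-0.3, 0.4, 1.0]
grip_width: 0.0001
grasp_force: 0.0
clock: 11.93
eef_pos: [0.5015, -0.2415, 0.058]
tool_rot: [0.707, 0.707, -0.0, -0.0]
ft_force: [-3.4, 1.5, 12.1]
grip_width: 0.0002
grasp_force: 6.4
```

It has met the stop: TCP z is 0.058 and the force is climbing. I'll give it one more nudge, then lift clear and check.

```bash

python3 -m inch '[0,0,-2,0,0,0,0,0,0,-2,0,0,0,0,0,0,-2,0,0,0,0]'
python3 -m inch '[0,0,30,0,0,0,0, 0,0,70,0,0,0,0, 0,40,105,0,0,0,0, -20,60,130,0,0,0,0, -20,60,130,0,0,0,0, -20,60,130,0,0,0,0, -20,60,130,0,0,0,0, -20,60,130,0,0,0,0]'
python3 -m inch '[0,0,0,0,0,0,0,0,0,0,0,0,0,0]'; python3 -c "from h import *;look('w6')"
```

```text
clock: 12.18
eef_pos: [0.5015, -0.2415, 0.0579]
tool_rot: [0.707, 0.707, 0.0, 0.0]
ft_force: [-8.6, 3.6, 23.7]
grip_width: 0.0001
grasp_force: 12.1
clock: 12.85
eef_pos: [0.4815, -0.1821, 0.1828]
tool_rot: [0.708, 0.707, -0.001, -0.001]
ft_force: [-0.6, -0.1, 0.3]
grip_width: -0.0001
grasp_force: 0.0
clock: 13.02
eef_pos: [0.4815, -0.1823, 0.1827]
tool_rot: [0.708, 0.706, -0.001, -0.001]
ft_force: [-0.4, -0.5, 0.4]
grip_width: -0.0002
grasp_force: 0.0
13.0167 [ 0.4815 -0.1823  0.1827] [-0.39 -0.54  0.44] [-0.36  0.31 -0.08  1.18 -0.    1.21]
cap_left_top [138.  14.] 0.96 [ 0.3895 -0.0479  0.075 ]
tag_left_top [56. 54.] 0.83 [ 0.316  -0.0675  0.05  ]
```

View pics/w6.png

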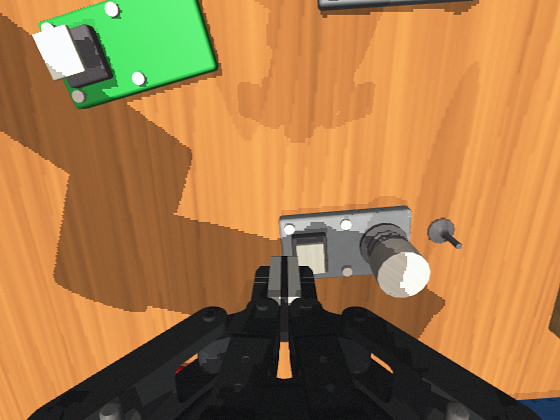

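The right stand's tag at (312,258) now sits down on its block, its cap at (404,274) is back up, and the valve is still standing at (443,232). The robot is clear.

```bash
python3 -c "
from workcell import bot
print(bot.job_done())"
```

```text
the job is handed in; nothing more can be done
None
```

I pressed the three caps left to right by about 10 mm and felt about 10 N, 15 N and 4 N, so the right stand is softest; I pushed its tag down to the stop, left the other two tags untouched, moved clear and handed the job in.

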